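Take the clogged overspray filter out of the bench extractor

TASK

The overspray filter in the bench extractor is clogged. Squeeze its blue sprung tab in towards the white grip so that the catch lets go, lift the filter up out of the extractor and set it down gently, flat with its grip upward, on the floor of the steel tray. Leave the lacquer tin, the mixing tub, the brush and the ornament rack where they are.

Things in the scene. Friction and masses are not known exactly. Their poses are not given: they have to be found in the camera images.
- filter_grip (a point): Where to pinch the filter, from above, along x: between the outer faces of its blue tab (-x side) and white grip (+x side), 54 mm apart at rest and 45 mm with the tab in; the point is the middle of these faces with the tab half in. It lies 26 mm above the extractor's deck, 66 mm above the filter's underside. x points level from tab to grip, z up. Nothing else stands above the deck.
- filter_center (a point): Centre of the filter's frame, 20 mm above its underside, axes as filter_grip; 21 mm to the +x side of filter_grip and 46 mm below it. The filter is a flat cassette, 120 mm along x, 180 mm along y, 40 mm high plus grip and tab, 0.3 to 0.55 kg: black frame, pleats stained red and gold. Home in its bay, its frame is flush with the deck, with 2 mm of play all round.
- filter: The same filter; origin at the centre of its underside, axes as filter_grip. Its white grip is a fixed upright rib, 90 mm long along y, 14 mm thick, 45 mm above the frame; its blue tab is an upright paddle 50 mm long along y, 7 mm thick, 48 mm above the frame, parallel to the rib on its -x side, near the frame's -x edge. The catch reaches 8 mm past that edge.
- tab (a joint): Travel of the blue tab towards the grip: 0 at rest, 0.009 m fully in. Sprung: about 4 N starts it, about 10 N holds it fully in, and it springs back when let go. Its catch reaches 6 mm under the deck's edge, so the filter comes out only while the tab is squeezed in by more than about 6 mm, until it has risen clear of the deck.
- bay (a point): Centre of the filter bay's mouth, on top of the extractor's deck, 120 mm above the bench; axes as the filter's when home. The extractor is a fixed grey steel box, 230 mm along x, 270 mm along y, 120 mm high, with a pipe stub 40 mm long on its +x side. The bay is 40 mm deep, so the filter is out when it has risen 40 mm.
- tray_floor (a point): Centre of the inner floor of the fixed, open steel tray for used filters, 5 mm above the bench, z up. The tray is 240 mm along its x and 300 mm along its y outside; walls 4 mm thick with an 8 mm rim, 33 mm high. The filter fits in it whichever way it is turned.
- tray: The same steel tray; origin at the centre of its underside, on the bench.
- tin: Closed steel lacquer tin, 103 mm across, 124 mm high, standing; origin at the centre of its underside.
- tub: Orange plastic mixing tub, 108 mm across, 85 mm high, standing; origin at the centre of its underside.
- ornaments: Wooden drying rack with eight glass ornaments on sticks, 110 mm along x, 240 mm along y, 165 mm high; origin at the centre of its underside.
- brush: Paint brush lying on the bench, 190 mm long along its x; origin near mid-length, on the bench.

How it is judged:
By the outcome, as a careful person would: the job done as asked, in the order asked, and still so for the second after the job is handed in, with the robot touching nothing.
It also fails if it takes over 45 s, if anything falls off the work surface, if the arm or the gripper's body presses on something with over 40 N, if the wrist force passes 120 N, or if a joint passes its speed limit or range.

ROBOT

A 6-joint arm with a two-finger parallel gripper is mounted at the origin on the work surface. World frame = base frame: x ahead of the robot, y to its left, z up, the work surface at z = 0. Lengths are in mm, angles in rad, forces in N, time in s.
With the tool pointing down it reaches from about 350 to 775 mm from the base axis. Payload 7.3 kg.
Tool frame: the origin (TCP) lies at the very end of the fingers, on their centre line; the grasp point (between the pads) lies 19 mm behind it (bot.grip_point_offset is the distance from the TCP to the grasp point, in mm); z points along the fingers, y is the line along which they close (so a half turn about z gives the same grasp; the last joint's range is limited). The gripper opens to 92 mm and grips with 3 to 60 N. Pads are 19 mm wide; open, the fingers measure 130 mm over their backs; the gripper's body (75 mm by 190 mm) begins 47 mm behind the grasp point.
Start: joints at [-1.436, 0.342, 1.524, -0, 1.275, -0.146], TCP at [145.512, -504.451, 226.741] pointing down, gripper open.
Joint ranges: [-2.53, 2.53], [-0.77, 2.02], [0.04, 2.7], [-1, 4.14], [0.28, 2.66], [-3.11, 3.11]. Speed limits (rad/s): [2.57, 2.57, 3.14, 3.14, 3.14, 3.14].

INTERFACE

Orientations are given as [roll, pitch, yaw] about the fixed x, y, z axes, in that order (R = Rz(yaw) Ry(pitch) Rx(roll)).
In Python, from plant import bot gives the robot as it stands. The module is installed in compiled form; this text tells all that it offers.
- The arm moves only by the shell command python3 -m jog 'ROWS' [OPENING]. ROWS is JSON, a list of rows, each a list of 6 numbers: the shift along the tool's x, y, z in mm, then the turn, a rotation vector about the tool's x, y, z in rad. In form: [[dx, dy, dz, rx, ry, rz], ...]. A call has 1 to 12 rows; each row shifts and turns the commanded pose from where the row before left it, along the tool's axes as they then stand; what a row does not reach is not made up. A row lasts 1/10 s, in which the tool goes at most 50 mm and 8.59 degrees, less where a joint would pass 70% of its speed; a pose out of reach is approached as far as the arm can. A call with a gripper value outside its range is refused whole. OPENING is the opening in per cent of the stroke, from 0 (shut) to 100 (fully open), set as the call begins (- or left out, the last holds). The fingers move at their own pace and stop on an object; the grip force is fixed at half the most. Time passes only in rows, so rows that do not move let the fingers close. It gives the time, the measured TCP pose, the force, the opening and the grip force at its end, in the units of the state.
- bot.get_obs(): the state, without advancing time (a new reading comes with each control period).
- bot.capture(name): name is "scene" or "top" or "wrist"; returns the picture (400x640x3 uint8, red, green, blue); there is no depth.
- bot.camera_model(name): a dict with "fx", "fy", "cx", "cy" (pixels), "position" and "orientation" of the camera in the world; the wrist camera has in their place "T_tool_cam" (4x4, takes a point from camera to tool coordinates, whose origin is the TCP and whose axes are the flange's). Camera axes: x right, y down, z forward; pixel columns grow to the right and rows downward; lengths in mm; the calibration is good to about 2 mm. A picture is of the moment at which its call begins: read the wrist's pose just before it. camera_model takes no time and is no camera call.
- bot.close_job(): hands the job in; it is judged then, once.
Trained networks look in the newest picture that a camera, given by its name, has taken for a name from the list of things; names that differ only in an ending like _2 or _b are one class to them, and where a whole thing is asked for, a point or a joint stands for the part that bears it (a point fixed in the world has none). Each returns a list of dicts, best first, with "p" (0 to 1); they miss things now and then, are a little off and sometimes report something else, mostly with a low value. They report only what shows in the picture. A call takes as long as a camera call.
- bot.outline_of(target, camera): "mask" (400x640 bool, what is visible of it) and "pixel" ([column, row] in pixels, amid what is visible of it).
The state is a dict: "time": time; "joint_positions": joint angles; "dq": joint speeds; "tau": joint torques, N m; "tool_pos": TCP position; "tcp_rot": TCP orientation; "contact_force": force on the tool from outside, world axes, zero at the start; "moment": the same for the moment, N m; "grip_width": finger opening in mm; "finger_force": force on a finger pad.
Only numpy, scipy, OpenCV 4.12 (cv2) and the standard library are available. Lean on these libraries where they do the work, as an engineer would, in place of code of your own. Each camera call takes 0.05 s, during which the arm holds its last target. There are 200 camera calls.

## Working session

There is one attempt and no reset: what is moved stays moved. The work goes in short steps, Python scripts to look and compute and a shell command to move; the robot and the scene stay as the last step left them, time stands still between calls to the robot, and variables do not carry over. Pictures are saved under pics/ and viewed, at most 10 in all, crops included, and the job is handed in when it is done.

```bash
mkdir -p pics; cat > h.py <<'E'
from plant import bot
import numpy as np, cv2
from scipy.spatial.transform import Rotation as R
def cam(name):
    m=bot.camera_model(name)
    K=(m["fx"],m["fy"],m["cx"],m["cy"])
    if "T_tool_cam" in m:
        o=bot.get_obs(); T=np.eye(4); T[:3,:3]=R.from_euler('xyz',o["tcp_rot"]).as_matrix(); T[:3,3]=o["tool_pos"]
        return K,T@np.array(m["T_tool_cam"])
    T=np.eye(4); q=np.array(m["orientation"],float)
    T[:3,:3]= q if q.shape==(3,3) else (R.from_euler('xyz',q) if q.size==3 else R.from_quat(q)).as_matrix()
    T[:3,3]=m["position"]; return K,T
def onplane(px,z,C):
    (fx,fy,cx,cy),T=C; px=np.atleast_2d(px).astype(float)
    d=np.c_[(px[:,0]-cx)/fx,(px[:,1]-cy)/fy,np.ones(len(px))]@T[:3,:3].T
    return T[:3,3]+d*((z-T[2,3])/d[:,2])[:,None]
def proj(P,C):
    (fx,fy,cx,cy),T=C; p=(np.atleast_2d(P)-T[:3,3])@T[:3,:3]
    return np.c_[fx*p[:,0]/p[:,2]+cx,fy*p[:,1]/p[:,2]+cy]
def save(im,n): cv2.imwrite("pics/"+n,cv2.cvtColor(im,cv2.COLOR_RGB2BGR))
E
python3 - <<'E'
from h import *
for n in ["scene","top"]:
    save(bot.capture(n),n+"0.png"); print(n,bot.camera_model(n))
    for t in ["filter","tab","tray","tin","tub","ornaments","brush"]:
        for r in bot.outline_of(t,n)[:2]:
            ys,xs=np.where(r["mask"]); print(t,round(r["p"],2),np.round(r["pixel"]),xs.min(),xs.max(),ys.min(),ys.max(),cv2.minAreaRect(np.c_[xs,ys].astype(np.float32)))
print(bot.get_obs())
E
```

```text
scene {'fx': 482.22586331319314, 'fy': 482.22586331319314, 'cx': 318.30927227889754, 'cy': 205.63845598063813, 'position': array([1451.97125771,  452.44888057, 1282.54247145]), 'orientation': array([-2.46135206, -0.01156219,  2.0648919 ])}
filter 0.92 [266. 156.] 233 294 138 179 ((264.538818359375, 155.8180694580078), (55.57712173461914, 35.1579704284668), 31.701427459716797)
filter 0.4 [270. 142.] 265 278 138 152 ((271.60003662109375, 145.30001831054688), (16.54690170288086, 9.838699340820312), 26.56505012512207)
tray 0.9 [402. 220.] 347 451 183 264 ((400.4541015625, 222.54135131835938), (99.4618148803711, 65.6568603515625), 12.43956184387207)
tin 0.63 [334. 274.] 316 351 249 298 ((333.5, 273.5), (49.0, 35.0), 90.0)
tin 0.23 [487. 282.] 469 509 258 300 ((486.50006103515625, 278.0000305175781), (38.890872955322266, 41.719295501708984), 45.0)
tub 0.95 [488. 280.] 469 509 258 300 ((487.2001037597656, 279.60003662109375), (39.35479736328125, 42.0380744934082), 26.56505012512207)
ornaments 0.89 [255. 234.] 213 295 198 278 ((254.71990966796875, 236.631103515625), (86.98490142822266, 53.37
[... 1653 characters left out ...]
.8, 'joint_positions': array([-1.43598744e+00,  3.41954402e-01,  1.52411212e+00, -1.06576793e-05,
        1.27540594e+00, -1.45997174e-01]), 'dq': array([-1.74078162e-04, -6.23938291e-05, -1.43232981e-03,  1.29515218e-03,
       -2.05207701e-03,  1.11351293e-03]), 'tau': array([ 6.17694968e-04, -4.31083989e+01, -2.44467723e+01,  7.14883930e-02,
        4.81537892e-02, -3.16334138e-05]), 'tool_pos': array([ 145.51449529, -504.44209468,  226.75995418]), 'tcp_rot': array([3.14147523e+00, 2.75731660e-05, 2.80809164e-01]), 'contact_force': array([-0.08294331,  0.00046992,  0.08492777]), 'moment': array([ 0.00945518, -0.01597322, -0.04038594]), 'finger_force': 0.0, 'grip_width': 92.14210750477035}
```

View pics/top0.png

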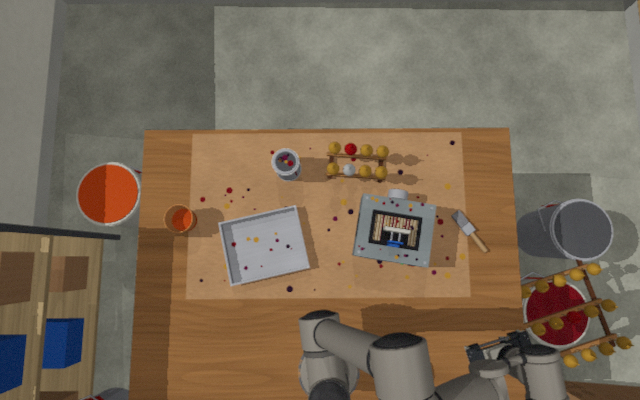

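View pics/scene0.png

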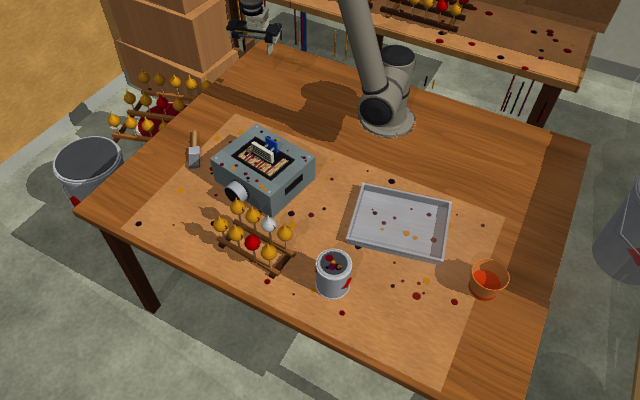

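The top view shows the extractor around (395,228), with the blue tab near (394,243) on the robot's side, the white grip just above it, and the pipe stub pointing away. The tray is at (264,245), the tin at (286,164), the rack at (356,160) and the tub at (180,218). Next I'll turn these into world positions.

```bash
python3 - <<'E'
from h import *
C=cam("top"); im=bot.capture("top")
def rect(m,z,lab):
    c=max(cv2.findContours(m.astype(np.uint8),0,2)[0],key=cv2.contourArea)[:,0,:]
    P=onplane(c,z,C)[:,:2].astype(np.float32); r=cv2.minAreaRect(P); print(lab,np.round(r[0]),np.round(r[1]),round(r[2],1))
fs=bot.outline_of("filter","top")
for r in fs[:2]: rect(r["mask"],120,"filter %.2f"%r["p"])
for r in bot.outline_of("tray","top")[:1]: rect(r["mask"],33,"tray")
for t,z in [("tin",124),("tub",85),("ornaments",120),("brush",8)]:
    for r in bot.outline_of(t,"top")[:1]: rect(r["mask"],z,t)
hsv=cv2.cvtColor(im,cv2.COLOR_RGB2HSV)
b=(hsv[...,0]>105)&(hsv[...,0]<130)&(hsv[...,1]>120); b[:200]=0;b[270:]=0;b[:,:340]=0;b[:,450:]=0
ys,xs=np.where(b); print("blue",onplane([[xs.mean(),ys.mean()]],160,C),len(xs))
q=fs[0]["mask"]&(hsv[...,1]<40)&(hsv[...,2]>150); ys,xs=np.where(q); print("white",onplane([[xs.mean(),ys.mean()]],160,C),len(xs))
save(cv2.resize(im[185:290,200:450],(800,336),interpolation=2),"crop.png")
E
```

```text
filter 0.69 [ 522. -244.] [181. 121.] 80.0
filter 0.21 [473. 234.] [235. 295.] 12.5
tray [475. 250.] [249. 309.] 12.8
tin [768. 152.] [124. 104.] 18.6
tub [575. 551.] [106. 119.] 2.8
ornaments [ 779. -109.] [226. 135.] 85.8
brush [ 519. -559.] [186.  43.] 34.0
blue [[ 471.36814533 -233.31715997  160.        ]] 90
white [[ 520.0809769 -243.9419629  160.       ]] 85
```

View pics/crop.png

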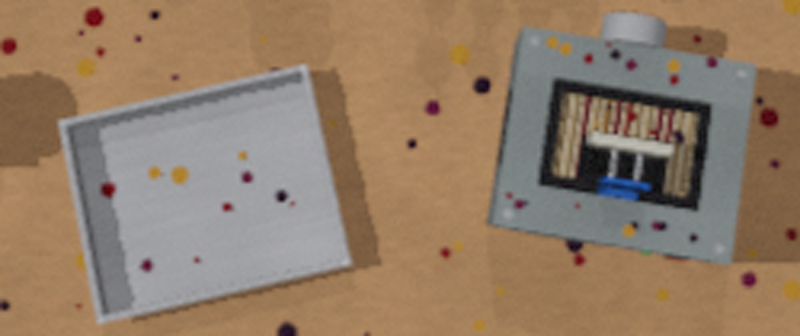

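The filter centre measures (522,-244) with a yaw of about -10° and a size of 181x121 mm, which agrees with the given dimensions. That puts the grip point near (501,-240,146). The tray is at (475,250) with a yaw of about 12.8°. I'll turn the tool and move above the filter.

```bash
python3 -m jog '[[0,0,0,0,0,-0.14],[0,0,0,0,0,-0.14],[0,0,0,0,0,-0.14],[0,0,0,0,0,-0.14],[0,0,0,0,0,-0.14],[0,0,0,0,0,-0.14],[0,0,0,0,0,-0.14],[0,0,0,0,0,-0.135]]' 100 && python3 -m jog '[[27,25.5,-2,0,0,0],[27,25.5,-2,0,0,0],[27,25.5,-2,0,0,0],[27,25.5,-2,0,0,0],[27,25.5,-2,0,0,0],[27,25.5,-2,0,0,0],[27,25.5,-2,0,0,0],[27,25.5,-2,0,0,0],[27,25.5,-2,0,0,0],[27,25.5,-2,0,0,0],[27,25.5,-2,0,0,0],[25,24,-2,0,0,0]]'
python3 - <<'E'
from h import *
C=cam("wrist"); im=bot.capture("wrist"); save(im,"w1.png"); o=bot.get_obs(); print(o["tool_pos"],o["tcp_rot"],o["time"])
print(proj([501,-240,146],C))
for t in ["filter","tab"]:
    for r in bot.outline_of(t,"wrist")[:2]:
        c=max(cv2.findContours(r["mask"].astype(np.uint8),0,2)[0],key=cv2.contourArea)[:,0,:]
        q=cv2.minAreaRect(onplane(c,120,C)[:,:2].astype(np.float32)); print(t,r["p"],r["pixel"],q)
hsv=cv2.cvtColor(im,cv2.COLOR_RGB2HSV)
b=((hsv[...,0]>105)&(hsv[...,0]<130)&(hsv[...,1]>120)).astype(np.uint8); n,l,s,c=cv2.connectedComponentsWithStats(b)
for i in np.argsort(-s[:,4])[:4]: print(s[i],c[i])
E
```

```text
time: 1.95
tool_pos: [145.5, -504.4, 226.7]
tcp_rot: [3.142, 0.0, 1.401]
contact_force: [0.1, -0.5, 0.5]
grip_width: 92.2
finger_force: 0.0
time: 3.15
tool_pos: [502.6, -239.1, 250.9]
tcp_rot: [3.141, 0.0, 1.396]
contact_force: [0.6, -0.5, 0.0]
grip_width: 92.2
finger_force: 0.0
[ 506.08073747 -236.22536584  251.0115192 ] [ 3.13870022e+00 -2.05214561e-03  1.39861483e+00] 3.2
[[319.40326359 203.5249849 ]]
filter 0.62 [346.2, 177.1] ((526.176513671875, -229.74879455566406), (148.46261596679688, 121.13851165771484), 79.9721450805664)
tab 0.61 [298.0, 208.0] ((487.7711486816406, -247.9853515625), (65.98749542236328, 51.762577056884766), 80.58533477783203)
[     0      0    640    400 255483] [319.55540682 199.48230215]
[285 178  14  59 517] [292.11992263 208.24564797]
```

View pics/w1.png

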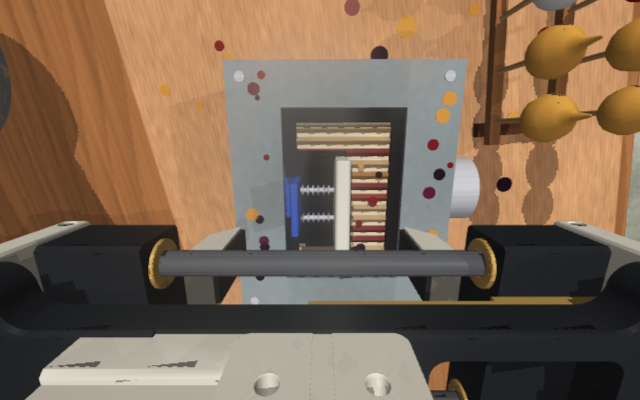

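The wrist picture shows the blue tab at columns 285–299, rows 178–236, and the white grip at columns 335–350, inside the black frame (columns 281–407). The arm was still settling in that shot, so I'll measure again now that it is at rest.

```bash
python3 - <<'E'
from h import *
C=cam("wrist"); im=bot.capture("wrist"); o=bot.get_obs(); print(o["tool_pos"],o["tcp_rot"],o["time"])
hsv=cv2.cvtColor(im,cv2.COLOR_RGB2HSV)
c0=np.array([501,-240]); ex=np.array([np.cos(np.radians(-10)),np.sin(np.radians(-10))]); ey=np.array([-ex[1],ex[0]])
def loc(px,z): p=onplane(px,z,C)[:,:2]-o["tool_pos"][:2]; return np.round(np.c_[p@ex,p@ey],1).tolist()
b=((hsv[...,0]>105)&(hsv[...,0]<130)&(hsv[...,1]>120)); b[250:]=0
ys,xs=np.where(b); print("blue",xs.min(),xs.max(),ys.min(),ys.max())
for r in range(ys.min(),ys.max()+1,8): print(r,xs[ys==r].min(),xs[ys==r].max(),end="; ")
print("blue ext @168",loc([[xs.min(),ys.min()],[xs.max(),ys.max()]],168))
w=((hsv[...,1]<45)&(hsv[...,2]>190)); n,l,s,c=cv2.connectedComponentsWithStats(w.astype(np.uint8))
for i in np.argsort(-s[:,4])[1:5]: x,y,ww,hh,a=s[i]; print("white",s[i],loc([[x,y],[x+ww,y+hh]],165))
f=bot.outline_of("filter","wrist")[0]["mask"]; ys,xs=np.where(f); print("frame",xs.min(),xs.max(),ys.min(),ys.max(),loc([[xs.min(),ys.min()],[xs.max(),ys.max()]],120))
save(cv2.resize(im[90:270,220:480],None,fx=3,fy=3,interpolation=2),"w2.png")
E
```

```text
[ 501.56322665 -239.93652485  250.41730964] [-3.14094038e+00  2.43546836e-04  1.39760350e+00] 3.35
blue 285 298 178 236
178 285 285; 186 287 296; 194 286 296; 202 285 297; 210 286 297; 218 291 297; 226 291 298; 234 291 298; blue ext @168 [[-30.2, 28.3], [-19.9, -24.9]]
white [  40  361  186   24 2913] [[-290.9, -165.2], [-100.0, -195.5]]
white [ 336  161   14   89 1090] [[13.7, 42.7], [28.1, -39.8]]
white [453 164  27  33 771] [[114.7, 40.4], [142.2, 11.3]]
white [257 373  22  17 238] [[-66.1, -179.8], [-43.7, -202.0]]
frame 283 404 109 250 [[-36.5, 88.4], [92.7, -59.4]]
```

View pics/w2.png

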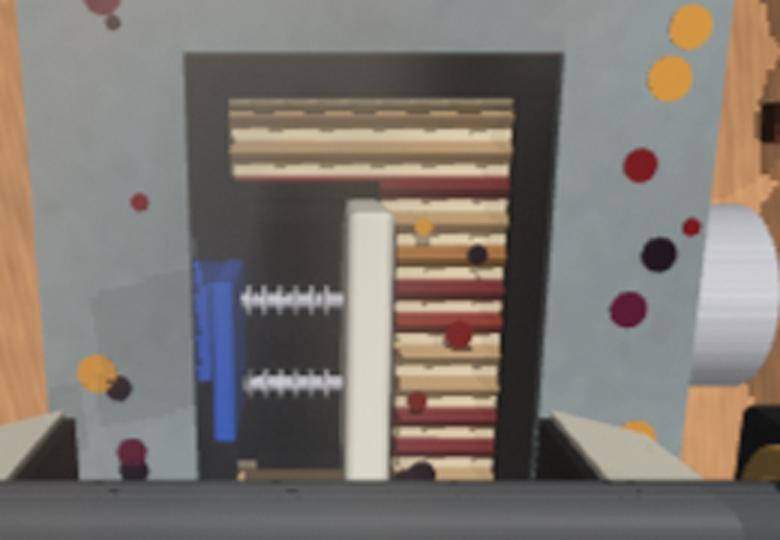

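The tab's outer face is at -25.4 and the grip's at +28.1 mm from the TCP, so 53.5 mm apart against the given 54. With the tab fully in, the middle is about +5.5 mm, and the y offset is about -1.5. I'll shift, descend and close.

```bash
python3 -m jog '[[-1.5,5.2,20,0,0,0],[0,0,25,0,0,0],[0,0,25,0,0,0],[0,0,20,0,0,0],[0,0,14,0,0,0],[0,0,9,0,0,0],[0,0,6,0,0,0],[0,0,3.5,0,0,0],[0,0,0,0,0,0],[0,0,0,0,0,0]]' 100 && python3 -m jog '[[0,0,0,0,0,0],[0,0,0,0,0,0],[0,0,0,0,0,0],[0,0,0,0,0,0],[0,0,0,0,0,0],[0,0,0,0,0,0],[0,0,0,0,0,0],[0,0,0,0,0,0]]' 30
```

```text
time: 4.4
tool_pos: [506.5, -243.0, 128.8]
tcp_rot: [3.141, 0.001, 1.396]
contact_force: [-0.5, -0.1, 0.3]
grip_width: 92.0
finger_force: 0.0
time: 5.2
tool_pos: [506.3, -242.8, 128.4]
tcp_rot: [-3.142, 0.0, 1.396]
contact_force: [-1.9, -0.8, 3.4]
grip_width: 44.4
finger_force: 30.0
```

The opening is 44.4 mm at 30 N, so the tab is fully in. I'll lift slowly.

```bash
python3 -m jog '[[0,0,-2,0,0,0],[0,0,-4,0,0,0],[0,0,-5,0,0,0],[0,0,-5,0,0,0],[0,0,0,0,0,0]]'; python3 - <<'E'
from h import *
o=bot.get_obs(); print(o["contact_force"],o["moment"])
E
```

```text
time: 5.7
tool_pos: [506.7, -243.0, 145.1]
tcp_rot: [3.14, 0.001, 1.396]
contact_force: [-0.1, 0.8, -3.6]
grip_width: 44.2
finger_force: 30.0
[-0.13289461  0.76232664 -3.63644662] [-0.04678142 -0.01582208  0.04645478]
```

```bash
python3 -m jog '[[0,0,-5,0,0,0],[0,0,-9,0,0,0],[0,0,-12,0,0,0],[0,0,-14,0,0,0],[0,0,-14,0,0,0],[0,0,-9,0,0,0],[0,0,-5,0,0,0],[0,0,0,0,0,0]]' && python3 - <<'E'
from h import *
save(bot.capture("scene"),"s1.png"); print(bot.get_obs()["contact_force"])
E
python3 -m jog '[[10,-2.8,0,0,0,0],[20,-5.7,0,0,0,0],[30,-8.5,0,0,0,0],[40,-11.4,0,0,0,0],[40,-11.4,0,0,0,0],[40,-11.4,0,0,0,0],[40,-11.4,0,0,0,0],[40,-11.4,0,0,0,0],[40,-11.4,0,0,0,0],[40,-11.4,0,0,0,0],[40,-11.4,0,0,0,0],[40,-11.4,0,0,0,0]]' && python3 -m jog '[[30,-8.5,0,0,0,0],[15,-4.3,0,0,0,0],[7.7,-2.1,0,0,0,0],[0,0,0,0,0,-0.05],[0,0,0,0,0,-0.1],[0,0,0,0,0,-0.1],[0,0,0,0,0,-0.1],[0,0,0,0,0,-0.05],[0,0,0,0,0,0],[0,0,0,0,0,0]]'
python3 - <<'E'
from h import *
C=cam("scene"); im=bot.capture("scene")
ex=np.array([np.cos(.223),np.sin(.223)]); ey=np.array([-ex[1],ex[0]])
for sx in(-1,1):
    for sy in(-1,1):
        p=np.r_[np.array([475,250])+sx*120*ex+sy*150*ey,33]; q=proj(p,C)[0]; cv2.circle(im,tuple(int(v) for v in q),2,(0,255,0),-1)
save(cv2.resize(im[60:290,230:500],None,fx=2.5,fy=2.5),"s2.png"); o=bot.get_obs(); print(o["contact_force"],o["moment"],o["grip_width"])
E
```

```text
time: 6.5
tool_pos: [506.5, -242.9, 213.1]
tcp_rot: [3.14, 0.001, 1.396]
contact_force: [-0.1, 0.1, -3.5]
grip_width: 44.1
finger_force: 30.0
[ 0.0636002  -0.20927584 -4.1555307 ]
time: 7.75
tool_pos: [460.3, 193.7, 211.7]
tcp_rot: [-3.141, 0.0, 1.396]
contact_force: [1.1, 0.6, -4.4]
grip_width: 44.4
finger_force: 30.0
time: 8.75
tool_pos: [455.9, 245.8, 211.9]
tcp_rot: [-3.141, 0.0, 1.794]
contact_force: [0.0, -0.5, -3.8]
grip_width: 44.2
finger_force: 30.0
[ 0.33212772 -0.27964063 -3.8948975 ] [-0.0556961  -0.05608134 -0.01428051] 44.33804012360127
```

View pics/s2.png

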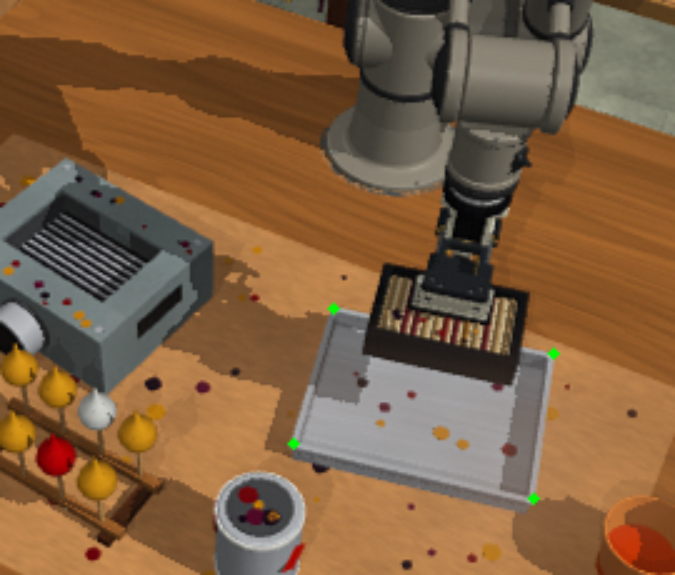

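The bay is empty, the filter hangs level over the tray, and the projected tray corners (green) match the picture. I'll lower it to just above the floor.

```bash
python3 -m jog '[[0,0,8,0,0,0],[0,0,18,0,0,0],[0,0,25,0,0,0],[0,0,25,0,0,0],[0,0,25,0,0,0],[0,0,20,0,0,0],[0,0,14,0,0,0],[0,0,9,0,0,0],[0,0,5,0,0,0],[0,0,3,0,0,0],[0,0,0,0,0,0],[0,0,0,0,0,0]]' && python3 -m jog '[[0,0,1,0,0,0],[0,0,1,0,0,0],[0,0,1,0,0,0],[0,0,0,0,0,0],[0,0,0,0,0,0]]'
```

```text
time: 10.0
tool_pos: [456.5, 246.3, 60.7]
tcp_rot: [3.14, -0.0, 1.796]
contact_force: [1.0, 0.1, -4.1]
grip_width: 44.1
finger_force: 30.0
time: 10.5
tool_pos: [456.1, 246.1, 57.2]
tcp_rot: [-3.142, 0.0, 1.796]
contact_force: [-0.9, -0.3, -4.0]
grip_width: 44.2
finger_force: 30.0
```

```bash
python3 -m jog '[[0,0,1,0,0,0],[0,0,1,0,0,0],[0,0,0.7,0,0,0],[0,0,0,0,0,0],[0,0,0,0,0,0]]'; python3 -m jog '[[0,0,0.5,0,0,0],[0,0,0.5,0,0,0],[0,0,0,0,0,0],[0,0,0,0,0,0]]'
```

```text
time: 11.0
tool_pos: [456.2, 246.1, 54.5]
tcp_rot: [3.142, 0.0, 1.796]
contact_force: [1.4, -1.0, -2.8]
grip_width: 44.2
finger_force: 30.0
time: 11.4
tool_pos: [456.1, 246.1, 53.5]
tcp_rot: [-3.142, 0.0, 1.796]
contact_force: [0.5, -0.3, -3.1]
grip_width: 44.4
finger_force: 30.0
```

```bash
python3 -m jog '[[0,0,0.5,0,0,0],[0,0,0.5,0,0,0],[0,0,0,0,0,0],[0,0,0,0,0,0]]'; python3 -m jog '[[0,0,0,0,0,0],[0,0,0,0,0,0]]'
```

```text
time: 11.8
tool_pos: [456.2, 246.1, 52.6]
tcp_rot: [3.141, 0.0, 1.796]
contact_force: [-0.6, -0.2, -1.8]
grip_width: 44.4
finger_force: 30.0
time: 12.0
tool_pos: [456.2, 246.1, 52.6]
tcp_rot: [3.141, 0.0, 1.796]
contact_force: [0.5, -0.4, -0.4]
grip_width: 44.2
finger_force: 30.0
```

The filter is resting on the floor, with the weight almost off the wrist. I'll release in stages and then rise.

```bash
python3 -m jog '[[0,0,0.4,0,0,0],[0,0,0,0,0,0],[0,0,0,0,0,0]]' && python3 -m jog '[[0,0,0,0,0,0],[0,0,0,0,0,0]]' 54 && python3 -m jog '[[0,0,0,0,0,0],[0,0,0,0,0,0],[0,0,0,0,0,0],[0,0,0,0,0,0]]' 85 && python3 -m jog '[[0,0,-5,0,0,0],[0,0,-10,0,0,0],[0,0,-20,0,0,0],[0,0,-30,0,0,0],[0,0,-30,0,0,0],[0,0,-30,0,0,0],[0,0,-30,0,0,0],[0,0,-20,0,0,0],[0,0,-10,0,0,0],[0,0,0,0,0,0]]'
python3 - <<'E'
from h import *
im=bot.capture("scene"); save(cv2.resize(im[60:320,180:520],None,fx=2.3,fy=2.3),"s3.png"); print(bot.get_obs()["contact_force"])
E
```

```text
time: 12.3
tool_pos: [456.3, 246.1, 52.5]
tcp_rot: [3.141, 0.0, 1.796]
contact_force: [0.0, -1.0, 4.4]
grip_width: 44.3
finger_force: 30.0
time: 12.5
tool_pos: [455.1, 245.9, 52.1]
tcp_rot: [-3.14, 0.0, 1.796]
contact_force: [-5.2, -2.1, 6.3]
grip_width: 49.1
finger_force: 4.4
time: 12.9
tool_pos: [456.5, 246.2, 52.0]
tcp_rot: [3.141, 0.0, 1.796]
contact_force: [1.0, 0.1, 0.3]
grip_width: 76.1
finger_force: 0.0
time: 13.9
tool_pos: [456.7, 246.3, 238.6]
tcp_rot: [3.138, -0.0, 1.796]
contact_force: [-0.2, 0.2, -0.6]
grip_width: 77.8
finger_force: 0.0
[-0.41824241  0.11022822  0.26872417]
```

View pics/s3.png

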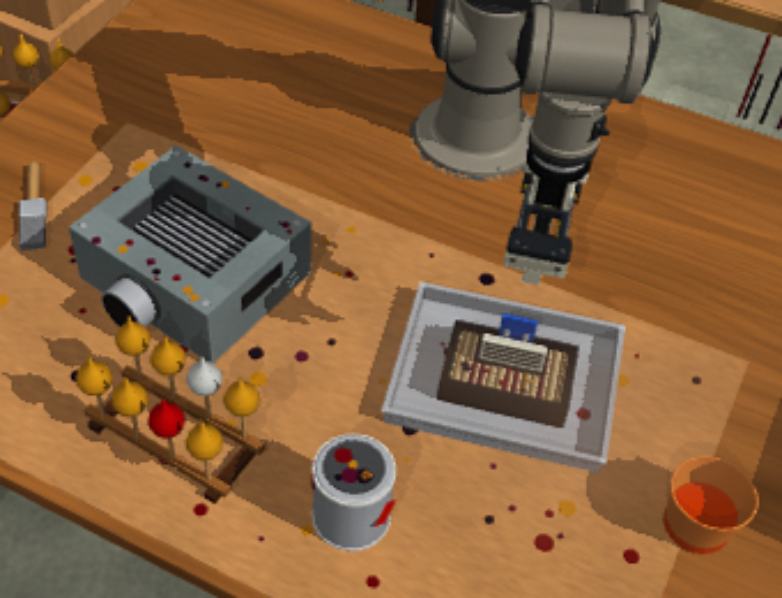

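The filter lies flat in the middle of the tray (510,370 in the crop) with its grip and tab upward. The tin, tub, brush and rack look as they did, and the gripper is clear.

```bash
python3 -c "
from plant import bot
print(bot.close_job())"
```

```text
the job is handed in; nothing more can be done
None
```

I squeezed the tab in, lifted the filter out and set it down flat, grip up, on the tray floor; nothing else was touched, and I handed the job in at about 14 s (no verdict came back).

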